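Refit the spice turntable's tray on its spindle and stand the tall tub on it

ROBOT

A 6-joint arm with a two-finger parallel gripper is mounted at the origin on the work surface. World frame = base frame: x ahead of the robot, y to its left, z up, the work surface at z = 0. Lengths are in m, angles in rad, forces in N, time in s.
With the tool pointing down it reaches from about 0.275 to 0.85 m from the base axis. Payload 5.2 kg.
Tool frame: the origin (TCP) lies midway between the tips of the shut fingers; the grasp point (between the pads) lies 19 mm behind it; z points along the fingers, y is the line along which they close (so a half turn about z gives the same grasp; the last joint's range is limited). The gripper opens to 85 mm and grips with 20 to 120 N. Pads are 22 mm wide; open, the fingers measure 114 mm over their backs; the gripper's body (76 mm by 85 mm) begins 54 mm behind the grasp point. The pads swing forward as they close: fully open they stand 13 mm farther back than shut.
Start: joints at [-1.545, 0.259, 1.535, -0, 1.348, -0.203], TCP at [0.125, -0.536, 0.231] pointing down, gripper open.
Joint ranges: [-3.14, 3.14], [-0.91, 2.08], [0.19, 2.58], [-1.22, 4.36], [0.22, 2.71], [-3.12, 3.12]. Speed limits (rad/s): [2.57, 2.57, 3.14, 3.14, 3.14, 3.14].

INTERFACE

Orientations are given as a unit quaternion [x, y, z, w].
In Python, from rig import bot gives the robot as it stands.
- The arm moves only by the shell command python3 -m handwheel 'ROWS' [OPENING] [FORCE]. ROWS is a JSON object of lists of equal length, an entry for each row: "travel": the shift along the tool's x, y, z in mm, a list of three; "yaw": the turn about the tool's z in rad. A call has 1 to 8 rows; each row shifts and turns the commanded pose from where the row before left it, along the tool's axes as they then stand; what a row does not reach is not made up. A row lasts 1/8 s, in which the tool goes at most 62.5 mm and 10.7 degrees, less where a joint would pass 70% of its speed; a pose out of reach is approached as far as the arm can. A call is refused whole if a number of a shift passes 62.5 or a number of a turn 0.188, either way. A call with a gripper value outside its range is refused whole. OPENING is the gripper's target within -1 to 1 (shut at 1, half-way at 0, fully open at -1), set as the call begins (- or left out, the last holds). The fingers move at their own pace and stop on an object; FORCE is the grip in N (left out, the last holds). Time passes only in rows, so rows that do not move let the fingers close. It gives the time, the measured TCP pose, the force, the opening and the grip force at its end, in the units of the state.
- bot.state(): the state, without advancing time (a new reading comes with each control period).
- bot.read_camera(name): name is "scene" or "top"; returns a dict with "color" (384x512x3 uint8, red, green, blue), "range_z" (384x512 float32, m along the optical axis (not along the pixel's ray), 0 where there is no reading), "mtx" (3x3 intrinsics, pixels), "dist" ([k1, k2, p1, p2, k3] as OpenCV has them; the pictures are not rectified), "position" and "rotation" of the camera in the world. Camera axes: x right, y down, z forward; pixel columns grow to the right and rows downward; lengths in m; the calibration is good to about 2 mm. A picture is of the moment at which its call begins.
- bot.job_done(): hands the job in; it is judged then, once.
The state is a dict: "clock": time; "joint_positions": joint angles; "joint_vel": joint speeds; "joint_efforts": joint torques, N m; "eef_pos": TCP position; "ee_rot": TCP orientation; "ft_force": force on the tool from outside, world axes, zero at the start; "wrist_torque": the same for the moment, N m; "width": finger opening in m; "grasp_force": force on a finger pad.
Only numpy, scipy, OpenCV 4.12 (cv2) and the standard library are available. Lean on these libraries where they do the work, as an engineer would, in place of code of your own. Each camera call takes 0.05 s, during which the arm holds its last target. There are 200 camera calls.

TASK

The spice turntable's white tray has been off for washing: set it back on its low grey foot, sliding it about with a light touch, never forcing it down onto the spindle, until the foot's steel spindle finds the hole in the middle of the tray, and let the tray drop fully home so that it lies flat on the foot. Then stand the tall spice tub upright on the tray's floor, beside the spindle, setting it down rather than dropping it, and leave everything else where it is.

Things in the scene. Friction and masses are not known exactly. Their poses are not given: they have to be found in the camera images.
- tray_mid (a point): The turntable's loose tray: white plastic dish, about 200 g, lying right way up on the counter, 200 mm across, 30 mm high. Floor 5 mm thick, flat beneath; upright rim 9 mm thick all round (mid-line at 95.5 mm radius), to grip. Central through hole 15 mm in diameter in a raised boss 34 mm across, 8 mm high. This point: middle of the hole, level with the floor's underside; z up, yaw is free.
- base_top (a point): The turntable's foot: grey disc 130 mm across, 14 mm high, fixed; this point is the middle of its top face, z up. Its fixed upright steel spindle, 12 mm in diameter, flat tip, ends 15.5 mm above that face. It is bolted in an oversize opening and has slipped 4 to 7 mm off this point, to no particular side; it must be felt for. Pushing on the spindle must stay under 25 N.
- tall_tub_mid (a point): The tall spice tub: closed round plastic tub with a white ribbed screw lid, 50 mm across (lid 52 mm), 95 mm high, about 140 g, upright. The only tall one of the four tubs. This point is its centre, half-way up; z is its axis.
- short_tub_a: Bystander: short closed spice tub, 58 mm across, 58 mm high; origin at the centre of its underside.
- short_tub_b: Bystander: short closed spice tub, 58 mm across, 58 mm high; origin at the centre of its underside.
- short_tub_c: Bystander: short closed spice tub, 58 mm across, 58 mm high; origin at the centre of its underside.
- tumbler: Bystander: glass tumbler, 76 mm across the mouth, 115 mm high; origin at the centre of its underside.
- rolling_pin: Bystander: wooden rolling pin lying on the counter, roller 46 mm thick and 230 mm long, 430 mm over its handles, along its own x; origin on the counter under its middle.
- pinch_bowl: Bystander: small white bowl, 96 mm across, 36 mm high; origin at the centre of its underside.
Not all that is in view belongs to the job. Of the things like the part that bears tray_mid, leave any that is red; of the rest the smaller one is meant. Leave any black look-alike of the part that bears tall_tub_mid alone.

How it is judged:
On the way:
1. the tray, still without the tub, lies home: flat on the foot, the spindle up through its hole, and let go (horizontal distance between tray_mid and base_top below 0.011 m and z of tray_mid in the frame of base_top below 0.0025 m and angle between tray_mid's own z axis and vertical below 0.03 rad and contact force between the fingers and tray below 0.05 N and horizontal distance between tall_tub_mid and tray_mid above 0.12 m), for 0.3 s.
At the end, for the whole second after the job is handed in: The tray lies on the foot with its underside within 2.5 mm of the foot's top face, level within 0.03 rad, its hole within 11 mm of the foot's middle (so round the spindle); the tall tub stands upright (within 0.08 rad) on the tray's floor inside the rim; both are at rest and let go (horizontal distance between tray_mid and base_top below 0.011 m and z of tray_mid in the frame of base_top below 0.0025 m and angle between tray_mid's own z axis and vertical below 0.03 rad and angle between tall_tub_mid's own z axis and vertical below 0.08 rad and horizontal distance between tall_tub_mid and tray_mid below 0.072 m and z of tall_tub_mid in the frame of tray_mid between 0.049 and 0.055 m and linear speed of each of tall_tub, tray below 0.02 m/s); the robot touches nothing.
It fails at once if the tray is forced against the spindle with more than 25 N (contact force between tray and spindle above 25 N).
It fails at once if the tall tub is dropped or knocked (moving faster than 0.6 m/s out of the hand) (linear speed of tall_tub above 0.6 m/s and contact force between the fingers and tall_tub below 0.05 N).
It fails at once if a bystander is moved by more than 20 mm (distance of any of short_tub_a, short_tub_b, short_tub_c, tumbler, rolling_pin, pinch_bowl from where it was at the start of the episode above 0.02 m).
It also fails if it takes over 72 s, if anything falls off the work surface, if the arm or the gripper's body presses on something with over 40 N, if the wrist force passes 120 N, or if a joint passes its speed limit or range.

## Working session

There is one attempt and no reset: what is moved stays moved. The work goes in short steps, Python scripts to look and compute and a shell command to move; the robot and the scene stay as the last step left them, time stands still between calls to the robot, and variables do not carry over. Pictures are saved under pics/ and viewed, at most 13 in all, crops included, and the job is handed in when it is done.

```bash
ls; mkdir -p pics; cat > h.py <<'E'
import numpy as np, cv2
from rig import bot
def save(n,c): cv2.imwrite(f'pics/{n}.png',cv2.cvtColor(c,cv2.COLOR_RGB2BGR))
def cloud(r):
    h,w=r['range_z'].shape
    uv=np.stack(np.meshgrid(np.arange(w),np.arange(h)),-1).reshape(-1,1,2).astype(np.float64)
    n=cv2.undistortPoints(uv,np.array(r['mtx']),np.array(r['dist'])).reshape(h,w,2)
    z=r['range_z'][...,None]
    p=np.concatenate([n*z,z],-1)
    R=np.array(r['rotation']); 
    return p@R.T+np.array(r['position'])
E
python3 - <<'E'
from h import *
print(bot.state())
a=bot.read_camera('scene');b=bot.read_camera('top')
for n,r in(('scene',a),('top',b)):
    print(n,r['position'],np.round(r['rotation'],3).tolist(),np.round(r['mtx'],1).tolist(),r['dist'])
    save(n,r['color']); np.savez(n+'.npz',c=r['color'],p=cloud(r),valid=r['range_z']>0)
E
```

```text
pics
{'clock': 0.0, 'joint_positions': array([-1.54475141e+00,  2.59331777e-01,  1.53612474e+00, -1.91470278e-07,
        1.34797282e+00, -2.02784642e-01]), 'joint_vel': array([-6.72232841e-06,  2.87504667e-04, -7.36739988e-04, -2.51239912e-04,
       -3.95609906e-04, -1.10032586e-03]), 'joint_efforts': array([ 5.28693345e-04, -4.46023178e+01, -2.90565008e+01, -1.52248704e-04,
        1.20296184e-02,  8.97118412e-06]), 'eef_pos': array([ 0.12477748, -0.53510621,  0.23046401]), 'ee_rot': array([ 9.93461345e-01,  1.14165289e-01,  8.09552908e-05, -9.14767976e-04]), 'ft_force': array([ 1.27723683, -0.11172618,  0.5211131 ]), 'wrist_torque': array([0.03799349, 0.00578833, 0.02104554]), 'grasp_force': 0.0, 'width': 0.08532922306208474}
scene [1.14748823 0.49787322 1.08520191] [0.419, 0.848, -0.293, -0.14] [[426.4, 0.0, 254.6], [0.0, 426.4, 189.4], [0.0, 0.0, 1.0]] [-0.16485851  0.          0.          0.          0.        ]Traceback (most recent call last):
  File "<stdin>", line 6, in <module>
  File "h.py", line 11, in cloud
    return p@R.T+np.array(r['position'])
           ~^~~~
ValueError: matmul: Input operand 1 has a mismatch in its core dimension 0, with gufunc signature (n?,k),(k,m?)->(n?,m?) (size 4 is different from 3)
```

```bash
sed -i "s/R=np.array(r\['rotation'\]); /from scipy.spatial.transform import Rotation as Ro; R=Ro.from_quat(r['rotation']).as_matrix()/" h.py
python3 - <<'E'
from h import *
a=bot.read_camera('scene');b=bot.read_camera('top')
for n,r in(('scene',a),('top',b)):
    print(n,r['position'],np.round(r['rotation'],3).tolist())
    save(n,r['color']); np.savez(n+'.npz',c=r['color'],p=cloud(r),valid=r['range_z']>0)
save('both',np.hstack([cv2.resize(a['color'],(400,300)),cv2.resize(b['color'],(400,300))]))
E
```

```text
scene [1.14748823 0.49787322 1.08520191] [0.419, 0.848, -0.293, -0.14]
top [0.38810607 0.00519344 1.18898243] [-0.705, 0.707, -0.045, 0.043]
```

View pics/scene.png

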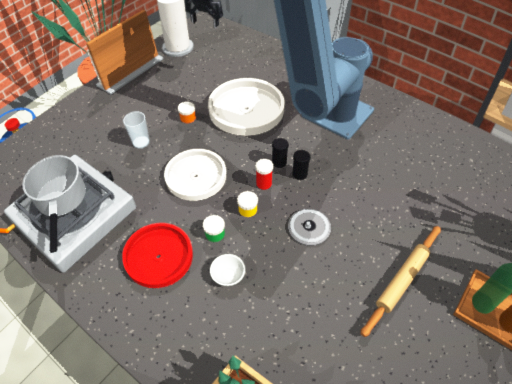

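View pics/top.png

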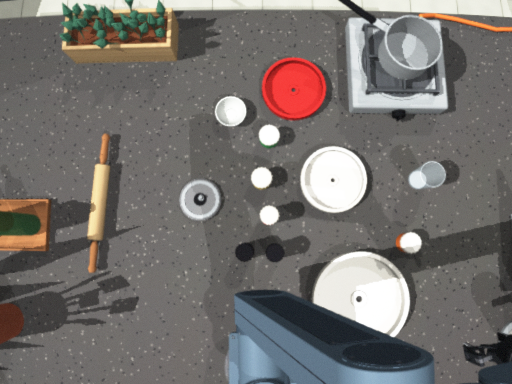

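Trays: the large white one is at scene (247,105), the smaller white one at (196,174) and the red one at (157,255). The smaller white one is meant. Tubs: the candidates for the tall one are red/white at (264,174) and two black look-alikes at (280,152) and (301,165). The short ones are yellow (248,204), green (214,228) and orange (187,112). The red/white tub is meant. The foot is at (309,227). I'll measure these and check them in one crop.

```bash
python3 - <<'E'
from h import *
d=np.load('top.npz');p=d['p'];c=d['c'];z=p[...,2]
s=np.load('scene.npz');
def around(cx,cy,r,zl,zh,xyz=p):
    w=np.zeros(z.shape,bool); w[max(0,cy-r):cy+r,max(0,cx-r):cx+r]=1
    m=w&(z>zl)&(z<zh)&d['valid']
    return p[m]
print('counter',np.median(z[300:340,120:200]))
for n,cx,cy,r,zl,zh in (('tray',333,180,38,.02,.045),('big',362,298,52,.03,.08),('red',293,88,38,.02,.045),('foot',200,200,25,.008,.02),('talltub',269,215,13,.08,.11),('yellow',261,178,13,.045,.08),('green',269,135,13,.045,.08),('orange',409,243,16,.045,.08),('blk1',275,252,13,.06,.12),('blk2',245,252,13,.06,.12),('bowl',231,111,18,.02,.06),('tumb',428,175,20,.06,.13),('pin',100,200,70,.02,.06)):
    q=around(cx,cy,r,zl,zh)
    if len(q)<4: print(n,len(q)); continue
    ce,rad=cv2.minEnclosingCircle(q[:,:2].astype(np.float32))
    mn=q.min(0);mx=q.max(0)
    print(n,len(q),'circ',np.round(ce,4),round(rad,4),'mean',np.round((mn+mx)/2,4),'z',np.round(np.median(q[:,2]),4),mx[2].round(4))
cc=s['c'][130:290,150:340]; save('crop1',cv2.resize(cc,None,fx=3,fy=3,interpolation=cv2.INTER_CUBIC))
# spindle zoom
print(np.round(z[192:208,193:209]*1000).astype(int))
E
```

```text
counter 1.5829275834655654e-05
tray 667 circ [ 0.559  -0.2156] 0.0996 mean [ 0.5583 -0.2155  0.0289] z 0.0297 0.0377
big 1056 circ [ 0.2484 -0.3069] 0.1709 mean [ 0.2237 -0.2926  0.0466] z 0.0424 0.0632
red 649 circ [ 0.8485 -0.0987] 0.1009 mean [ 0.8481 -0.0998  0.028 ] z 0.0291 0.036
foot 1345 circ [0.5026 0.1868] 0.0699 mean [0.5013 0.1916 0.014 ] z 0.0127 0.0199
talltub 271 circ [ 0.4478 -0.0183] 0.0268 mean [ 0.4487 -0.0175  0.0946] z 0.0947 0.1018
yellow 329 circ [0.5606 0.0027] 0.031 mean [0.5598 0.0033 0.0556] z 0.0577 0.0651
green 317 circ [ 0.6875 -0.0201] 0.0313 mean [ 0.6889 -0.0196  0.0542] z 0.0574 0.063
orange 337 circ [ 0.3648 -0.4363] 0.0317 mean [ 0.3646 -0.4361  0.0543] z 0.0576 0.0634
blk1 278 circ [ 0.3422 -0.0324] 0.0269 mean [ 0.3423 -0.0337  0.0907] z 0.0949 0.1003
blk2 277 circ [0.3434 0.0521] 0.0271 mean [0.3439 0.053  0.0935] z 0.095 0.1004
bowl 306 circ [0.7689 0.1001] 0.0485 mean [0.7687 0.0999 0.0309] z 0.0309 0.0418
tumb 477 circ [ 0.5578 -0.4851] 0.0393 mean [ 0.5604 -0.4854  0.0902] z 0.094 0.1203
pin 1759 circ [0.498  0.5641] 0.2203 mean [0.4961 0.59
[... 687 characters left out ...]
0   12
    11   16]
 [  13   17   12   13   15   12   15   13   12   14   16   15   13   13
    13   16]
 [  13   16   11   15   17   13   15   11   12   17   16   15   13   12
    11   10]
 [  10   16   13   16   20   15   11   14   13   12   15    9   12   12
    12   14]
 [  16   10   16 1189   13   12   14   13   13   14   12   12   13   10
    12   14]
 [  11   12   14   14   15   13   11   16   10   10   10   11   13   12
    13   16]
 [  12   12    9   12   15   16   15   12   12   11   13   16   11   12
    12   12]
 [  11   10   14   12   12   16   12   13   13   11   19   12   16   15
    14    9]
 [  15   10   15   11   14   14   14   13   12   13   12   12   10   11
    13    9]]
```

View pics/crop1.png

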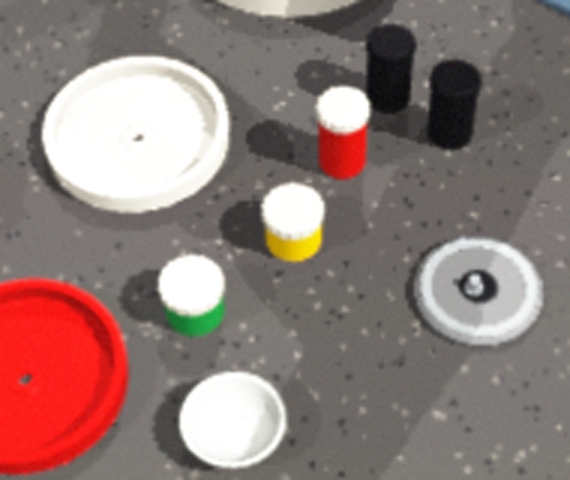

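The crop shows the tall red tub with its white lid at crop (342,130), the white tray with its hole at (138,137), and the foot with its spindle at (475,285) in a dark opening. That settles which items are meant.

```bash
cat >> h.py <<'E'
from scipy.spatial.transform import Rotation as Ro
def to(x,y,z):
    s=bot.state(); R=Ro.from_quat(s['ee_rot']).as_matrix()
    return np.round(R.T@(np.array([x,y,z])-s['eef_pos'])*1000,1)
def circ(q):
    A=np.c_[2*q[:,:2],np.ones(len(q))]; s=np.linalg.lstsq(A,(q[:,:2]**2).sum(1),rcond=None)[0]
    return s[:2],np.sqrt(s[2]+s[:2]@s[:2])
E
python3 - <<'E'
from h import *
d=np.load('top.npz');p=d['p'];z=p[...,2];c=d['c']
w=np.zeros(z.shape,bool); w[175:225,175:225]=1
m=w&(z>.0065)&(z<.04); q=p[m]; print('foot',len(q),q.mean(0), (q.min(0)+q.max(0))/2)
k=w&(z>.021); k[:190]=0;k[:,:193]=0;k[205:]=0;k[:,209:]=0
print('spindle',k.sum(),p[k].mean(0))
w[:]=0; w[140:220,290:375]=1
q=p[w&(z>.02)&(z<.045)]; print('tray rim',circ(q),q[:,:2].mean(0))
g=cv2.cvtColor(c,cv2.COLOR_RGB2GRAY)[172:190,324:342]; hm=np.zeros(z.shape,bool); hm[172:190,324:342]=g<110
print('hole',hm.sum(),p[hm].mean(0))
cx,cy=q[:,:2].mean(0)
a=0.229; g=np.array([cx,cy])-0.0955*np.array([np.sin(a),-np.cos(a)])
print('grip',g,to(*g,0.10))
E
```

```text
foot 1402 [0.50002326 0.19093463 0.01286978] [0.50442047 0.19162685 0.01938801]
spindle 15 [0.49736872 0.17547921 0.10601176]
tray rim (array([ 0.55781052, -0.21481041]), np.float64(0.09403581930617955)) [ 0.55874335 -0.21820673]
hole 4 [ 0.55929578 -0.21578397 -0.00080705]
grip [ 0.53706449 -0.12519986] [ 494.5 -305.7  131.3]
```

```bash
python3 -m handwheel '{"travel":[[45,-28,0],[45,-28,0],[45,-28,0],[45,-28,0],[45,-28,0],[45,-28,10],[45,-28,10],[45,-28,10]],"yaw":[0,0,0,0,0,0,0,0]}' -0.2 60
python3 -m handwheel '{"travel":[[45,-28,30],[45,-28,30],[45,-28,20],[0,0,10],[0,0,0],[0,0,0]],"yaw":[0,0,0,0,0,0]}'
python3 - <<'E'
from h import *
r=bot.read_camera('top'); p=cloud(r); 
print(to(0.5373,-0.1227,0.011), bot.state()['width'])
d=np.load('top.npz');p=d['p'];z=p[...,2];k=(z>.021)&(z<.04); k[:190]=0;k[:,:193]=0;k[205:]=0;k[:,209:]=0
print('spindle',k.sum(),p[k].mean(0))
k=(z>-.01)&(z<.006)&(d['c'].max(-1)<200); 
save('pre',cv2.resize(r['color'][110:290,190:390],None,fx=3,fy=3))
E
```

```text
clock: 1.2
eef_pos: [0.4256, -0.2345, 0.2011]
ee_rot: [0.993, 0.114, 0.0, 0.0]
ft_force: [1.0, -0.1, 0.4]
width: 0.0511
grasp_force: 0.0
clock: 1.95
eef_pos: [0.5367, -0.1245, 0.1119]
ee_rot: [0.994, 0.113, 0.0, 0.0]
ft_force: [0.3, -0.1, 0.2]
width: 0.0515
grasp_force: 0.0
[  0.8  -2.  101.2] 0.05105335648670691
spindle 14 [0.50517319 0.18764248 0.02865671]
```

View pics/pre.png

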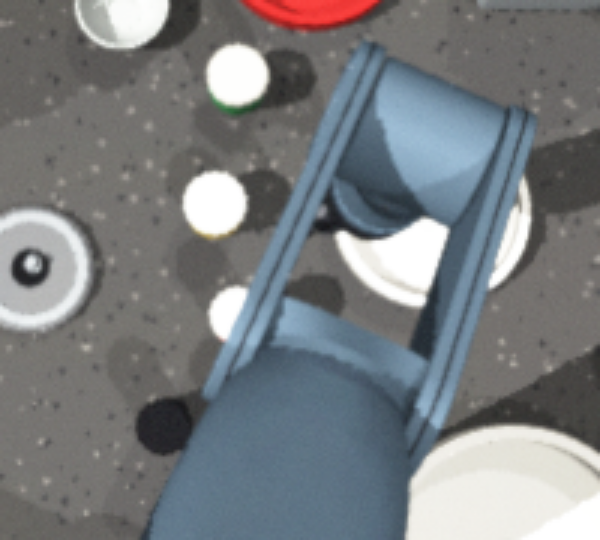

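The arm hides the tray's grip spot from the top camera. The gripper is over the rim, with all neighbours clear. I'll descend and grip.

```bash
python3 -m handwheel '{"travel":[[0,-2,25],[0,0,25],[0,0,25],[0,0,15],[0,0,10],[0,0,0],[0,0,0]],"yaw":[0,0,0,0,0,0,0]}' 
python3 -m handwheel '{"travel":[[0,0,0],[0,0,0],[0,0,0],[0,0,0],[0,0,0],[0,0,0],[0,0,0],[0,0,0]],"yaw":[0,0,0,0,0,0,0,0]}' 1 100
python3 -m handwheel '{"travel":[[0,0,-5],[0,0,-10],[0,0,-15],[0,0,-20],[0,0,-30],[0,0,-30],[0,0,0],[0,0,0]],"yaw":[0,0,0,0,0,0,0,0]}' 
python3 -c "
from h import *
r=bot.read_camera('scene');p=cloud(r);z=p[...,2];c=r['color'];np.savez('s2.npz',p=p,c=c)
print(bot.state()['wrist_torque'])
save('lift',cv2.resize(c[90:290,130:370],None,fx=3,fy=3))"
```

```text
clock: 2.88
eef_pos: [0.5372, -0.1218, 0.0121]
ee_rot: [0.993, 0.114, 0.001, 0.0]
ft_force: [0.8, -0.5, 0.7]
width: 0.051
grasp_force: 0.0
clock: 3.88
eef_pos: [0.5369, -0.1215, 0.012]
ee_rot: [0.993, 0.114, 0.0, 0.0]
ft_force: [-1.7, 1.0, 5.6]
width: 0.0069
grasp_force: 97.4
clock: 4.88
eef_pos: [0.536, -0.1212, 0.1209]
ee_rot: [0.993, 0.114, -0.0, -0.0]
ft_force: [0.0, 1.6, -3.8]
width: 0.007
grasp_force: 97.1
[0.23507236 0.07392383 0.01320533]
```

View pics/lift.png

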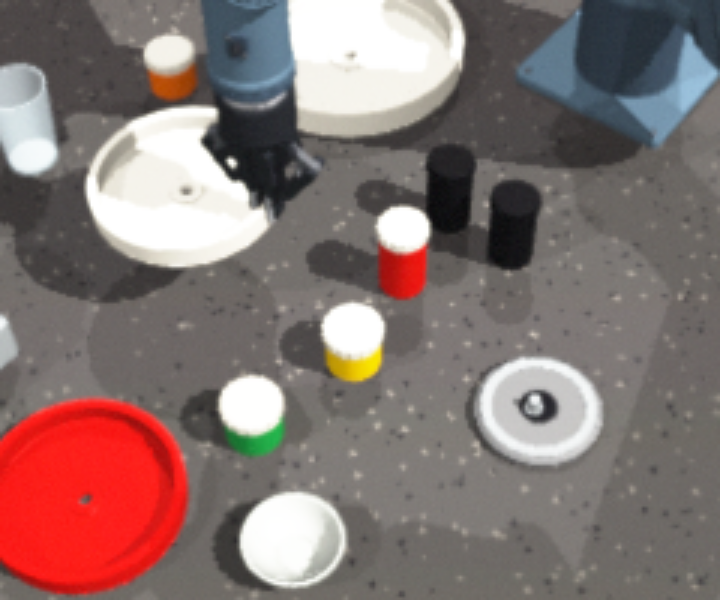

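The tray is held off the counter and looks level, with its hole at crop (187,189). I'll measure its tilt and the hole relative to the TCP.

```bash
python3 - <<'E'
from h import *
d=np.load('s2.npz');p=d['p'];c=d['c'];z=p[...,2];tcp=bot.state()['eef_pos']
# tray floor pixels
w=np.zeros(z.shape,bool); w[140:165,170:202]=1
m=w&(z>.09)&(z<.14)
q=p[m]
for _ in range(3):
    A=np.c_[q[:,:2]-q[:,:2].mean(0),np.ones(len(q))];s=np.linalg.lstsq(A,q[:,2],rcond=None)[0];r=abs(q[:,2]-A@s);keep=r<.004;print(len(q),s);q=q[keep]
g=cv2.cvtColor(c,cv2.COLOR_RGB2GRAY)
print(g[147:160,184:200])
# rim top pts
w[:]=0; w[122:180,155:222]=1
q=p[w&(z>.122)&(z<.16)&(c.min(-1)>170)]; print(len(q),np.median(q[:,2]),circ(q))
print(tcp)
# foot/spindle from scene view
w[:]=0; w[205:245,285:335]=1
k=w&(z>.006)&(z<.02); print('foot',k.sum(),p[k].mean(0)); k=w&(z>.021)&(z<.04);print('sp',k.sum(),p[k].mean(0))
E
```

```text
780 [-0.00238937  0.00870848  0.1125288 ]
733 [-0.00308681  0.00815869  0.11243005]
732 [-0.00298395  0.00795156  0.11242405]
[[242 243 243 243 244 243 243 243 247 254 255 255 255 255 255 255]
 [242 243 243 243 243 242 242 243 244 250 255 255 255 255 255 255]
 [244 243 243 244 242 239 240 244 243 246 252 254 255 255 255 255]
 [243 242 244 243 243 242 242 242 242 242 245 250 251 255 255 255]
 [243 243 243 242 243 242 235 227 225 232 240 244 245 244 249 252]
 [243 243 242 242 242 235 206 185 187 200 229 241 242 226 235 244]
 [243 242 241 241 242 229 179 135 135 166 222 240 242 221 228 240]
 [243 243 236 238 242 239 203 145 141 187 232 243 241 226 234 242]
 [243 242 237 239 244 243 239 236 235 238 241 242 228 235 242 244]
 [243 243 242 235 235 241 242 241 242 243 234 223 235 243 244 244]
 [243 244 246 247 243 235 230 226 220 226 226 235 242 244 244 244]
 [248 250 254 255 255 254 249 245 246 243 241 242 244 243 244 244]
 [255 255 255 255 255 255 255 255 255 254 250 249 248 246 244 244]]
594 0.13537077967225236 (array([ 0.55986941, -0.21046203]), np.float64(0.09545514801478282))
[ 0.53564924 -0.12106461  0.12028326]
foot 1212 [0.50381391 0.19750628 0.01208425]
sp 14 [0.50689632 0.19280107 0.02740431]
```

```bash
python3 -m handwheel '{"travel":[[0,0,-20],[2,-20,-20],[4,-38,0],[4,-40,0],[4,-40,0],[4,-40,0],[4,-40,0],[4,-40,0]],"yaw":[0,0,0,0,0,0,0,0]}' 
python3 -m handwheel '{"travel":[[4,-40,0],[4,-40,0],[4,-38,10],[2,-20,25],[0,-7,30],[0,0,20],[0,0,10],[0,0,0]],"yaw":[0,0,0,0,0,0,0,0]}' 
python3 -c "
from h import *
print(to(0.4836,0.2806,0.052))
r=bot.read_camera('scene');p=cloud(r);z=p[...,2];c=r['color'];np.savez('s3.npz',p=p,c=c)
s=bot.state();print(s['ft_force'],s['wrist_torque'])
t=bot.read_camera('top');np.savez('t3.npz',p=cloud(t),c=t['color'])
save('hov',np.hstack([cv2.resize(c[160:300,250:390],(400,400)),cv2.resize(t['color'][130:270,130:270],(400,400))]))"
```

```text
clock: 5.92
eef_pos: [0.5022, 0.1369, 0.1598]
ee_rot: [0.993, 0.114, -0.001, -0.0]
ft_force: [-0.1, 0.1, -1.3]
width: 0.0063
grasp_force: 97.3
clock: 6.92
eef_pos: [0.4834, 0.2797, 0.0651]
ee_rot: [0.993, 0.114, -0.001, 0.0]
ft_force: [0.3, -1.1, -1.9]
width: 0.007
grasp_force: 97.4
[ 0.4 -0.9 13.1]
[ 0.44922309  0.19498226 -2.62925913] [ 0.16112186  0.04277983 -0.00173926]
```

View pics/hov.png

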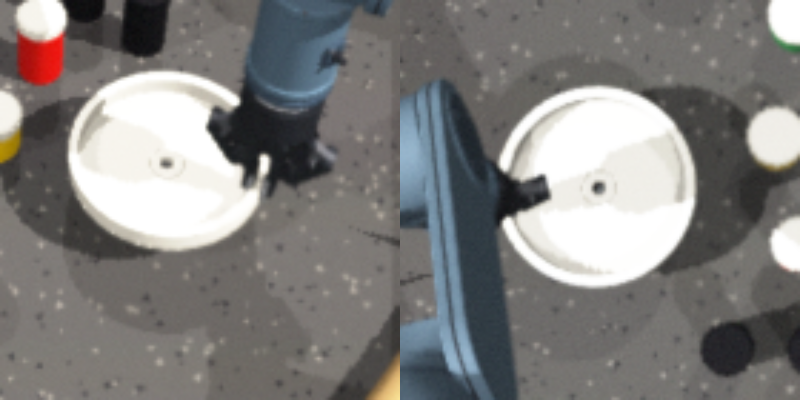

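The top view shows the whole tray with its hole at (599,188) in the picture, close over the hidden foot. I'll compare the hole and the spindle in that same camera.

```bash
python3 - <<'E'
from h import *
d=np.load('t3.npz');p=d['p'];c=d['c'];z=p[...,2];tcp=bot.state()['eef_pos']
r=bot.read_camera('top');K,D=np.array(r['mtx']),np.array(r['dist']);R=Ro.from_quat(r['rotation']).as_matrix();o=np.array(r['position'])
def ray(uv,h):
    n=cv2.undistortPoints(np.array([[uv]],float),K,D).ravel();v=R@np.r_[n,1];return (o+v*(h-o[2])/v[2])[:2]
g=cv2.cvtColor(c,cv2.COLOR_RGB2GRAY).astype(float)
u0,v0=130+199/400*140,130+188/400*140
ys,xs=np.mgrid[int(v0)-4:int(v0)+6,int(u0)-4:int(u0)+6]; wt=np.clip(225-g[ys,xs],0,None); wt[wt<25]=0
uv=((xs*wt).sum()/wt.sum(),(ys*wt).sum()/wt.sum()); print(g[ys,xs].astype(int)); print('hole',uv,ray(uv,.055),ray(uv,.061))
# rim by contour of white mask -> ellipse
m=((c.min(-1)>150)).astype(np.uint8); m[:, :130]=0;m[:,250:]=0;m[:150]=0;m[240:]=0
q=p[(m>0)&(z>.065)&(z<.1)]; print('rim',len(q),circ(q),'minenc',cv2.minEnclosingCircle(q[:,:2].astype(np.float32)))
q=q[(np.hypot(*(q[:,:2]-circ(q)[0]).T)>.088)]; print(circ(q),np.median(q[:,2]))
print('kin',tcp,tcp[:2]+.0955*np.array([.226,-.974]))
# spindle from first top image, intensity
c0=np.load('top.npz')['c'];g0=cv2.cvtColor(c0,cv2.COLOR_RGB2GRAY); print(g0[192:208,192:209])
E
```

```text
[[216 227 238 237 238 238 238 232 234 229]
 [227 235 238 234 234 237 237 237 238 232]
 [235 236 229 186 175 183 208 237 238 235]
 [237 234 189  89  70  92 160 233 237 234]
 [238 231 131  47  75  95 142 229 238 233]
 [237 231 136  69 102 118 151 231 238 233]
 [238 235 205 133 131 149 200 236 238 235]
 [235 237 233 212 208 213 232 238 237 232]
 [223 233 237 237 236 237 238 238 233 231]
 [222 224 235 238 237 240 240 231 230 235]]
hole (np.float64(198.9732016925247), np.float64(195.1579689703808)) [0.50649165 0.18744298] [0.50586526 0.18647869]
rim 707 (array([0.50537056, 0.18518916]), np.float64(0.09457071087848191)) minenc ((0.5064448714256287, 0.1863807588815689), 0.10079146176576614)
(array([0.50534909, 0.18508016]), np.float64(0.09490230982613905)) 0.08244229641267731
kin [0.48458969 0.28003644 0.06668639] [0.50617269 0.18701944]
[[179 174 168 158 151 147 132 124 122 135 140 148 154 155 156 151 155]
 [176 174 170 159 127 107  84  73  77  89  92 122 147 151 150 154 157]
 [177 176 167 132  77  51  42  65  97  91  69  74 109 124 131 147 153]
 [176 170 148  84  44  36  68 135 168 136  9
[... 179 characters left out ...]
 53  38  39  69 158 199 187 157 114 127  53  39  84 147 156]
 [170 136  54  33  36  52 115 179 169 154 163 113  48  42  86 149 156]
 [172 135  55  36  35  40  64 114 126 122 127  68  34  48  99 149 156]
 [175 154  62  39  35  34  39  45  56  61  51  38  35  61 116 153 153]
 [176 169  96  50  36  33  33  36  35  33  33  36  49  94 138 153 155]
 [176 175 145  94  48  35  34  33  36  32  32  43  79 127 151 157 150]
 [178 176 175 149  94  60  48  40  42  45  51  89 127 153 152 157 157]
 [179 179 177 172 154 138 116  88  92 104 119 134 152 156 156 158 153]
 [178 175 177 179 177 173 163 150 149 144 153 153 155 156 157 160 158]
 [180 179 176 178 178 178 178 179 174 157 155 158 156 156 155 157 157]]
```

```bash
python3 -m handwheel '{"travel":[[0,-1,5],[0,0,8],[0,0,5],[0,0,2],[0,0,0],[0,0,0]],"yaw":[0,0,0,0,0,0]}'
for i in 1; do python3 -m handwheel '{"travel":[[0,0,1],[0,0,0.5],[0,0,0]],"yaw":[0,0,0]}';python3 -m handwheel '{"travel":[[0,0,1],[0,0,0],[0,0,0]],"yaw":[0,0,0]}'; done
```

```text
clock: 7.82
eef_pos: [0.484, 0.2811, 0.0464]
ee_rot: [0.993, 0.114, 0.0, -0.0]
ft_force: [0.6, 0.3, -2.0]
width: 0.0067
grasp_force: 97.3
clock: 8.2
eef_pos: [0.4839, 0.2811, 0.0448]
ee_rot: [0.993, 0.114, -0.0, -0.0]
ft_force: [0.3, 0.3, -2.8]
width: 0.0066
grasp_force: 97.3
clock: 8.57
eef_pos: [0.4839, 0.2811, 0.0438]
ee_rot: [0.993, 0.114, -0.0, 0.0]
ft_force: [0.2, -0.1, -2.3]
width: 0.0068
grasp_force: 97.4
```

```bash
python3 -m handwheel '{"travel":[[0,0,1],[0,0,0]],"yaw":[0,0]}';python3 -m handwheel '{"travel":[[0,0,1],[0,0,0]],"yaw":[0,0]}'|sed -n 1,4p;python3 -m handwheel '{"travel":[[0,0,0.7],[0,0,0]],"yaw":[0,0]}'|sed -n 1,4p;python3 -c "from rig import bot;print(bot.state()['wrist_torque'])"
```

```text
clock: 8.82
eef_pos: [0.4838, 0.281, 0.0427]
ee_rot: [0.993, 0.114, -0.0, 0.0]
ft_force: [-0.5, -0.2, -1.8]
width: 0.0066
grasp_force: 97.4
clock: 9.07
eef_pos: [0.4838, 0.281, 0.0417]
ee_rot: [0.993, 0.114, -0.0, 0.0]
ft_force: [-0.3, 0.3, -2.5]
clock: 9.32
eef_pos: [0.4838, 0.2811, 0.041]
ee_rot: [0.993, 0.114, -0.0, 0.0]
ft_force: [-0.7, -0.8, -2.4]
[ 0.1916786   0.04660829 -0.02418387]
```

```bash
for k in 1; do python3 -m handwheel '{"travel":[[0,0,1],[0,0,0]],"yaw":[0,0]}'|sed -n 2,4p;python3 -c "from rig import bot;print(bot.state()['wrist_torque'])";python3 -m handwheel '{"travel":[[0,0,1],[0,0,0]],"yaw":[0,0]}'|sed -n 2,4p;python3 -c "from rig import bot;print(bot.state()['wrist_torque'])"; python3 -m handwheel '{"travel":[[0,0,1],[0,0,0]],"yaw":[0,0]}'|sed -n 2,4p;python3 -c "from rig import bot;print(bot.state()['wrist_torque'])"; done
```

```text
eef_pos: [0.4838, 0.2811, 0.04]
ee_rot: [0.993, 0.114, -0.0, -0.0]
ft_force: [-0.5, -0.1, -1.9]
[ 0.32562827  0.10371617 -0.00458788]
eef_pos: [0.4838, 0.2811, 0.039]
ee_rot: [0.993, 0.114, -0.0, -0.0]
ft_force: [-0.2, 0.7, -2.9]
[0.29567556 0.10765802 0.00700251]
eef_pos: [0.4838, 0.2811, 0.038]
ee_rot: [0.993, 0.114, -0.0, -0.0]
ft_force: [0.5, 0.7, -3.1]
[ 0.29913889  0.1522175  -0.04852127]
```

No contact force 3.5 mm below tip height, so the spindle is probably in the hole. I'll carry on gently.

```bash
python3 -m handwheel '{"travel":[[0,0,1],[0,0,1],[0,0,0]],"yaw":[0,0,0]}'|sed -n 2,4p;python3 -m handwheel '{"travel":[[0,0,1],[0,0,1],[0,0,0]],"yaw":[0,0,0]}'|sed -n 2,4p;python3 -c "from h import *
print(bot.state()['wrist_torque'])
t=bot.read_camera('top');c=t['color'];save('in',cv2.resize(c[160:230,160:240],(640,560),interpolation=cv2.INTER_CUBIC));z=cloud(t)[...,2];print(np.round(z[191:201,194:206]*1000).astype(int))"
```

```text
eef_pos: [0.4838, 0.2811, 0.036]
ee_rot: [0.993, 0.114, -0.0, -0.0]
ft_force: [0.2, 1.9, -2.3]
eef_pos: [0.4838, 0.2811, 0.034]
ee_rot: [0.993, 0.114, -0.0, -0.0]
ft_force: [-0.9, 1.4, -2.2]
[ 0.45472849  0.2081363  -0.02413589]
[[26 27 28 25 30 32 33 32 28 28 27 30]
 [29 28 25 26 29 28 27 29 31 33 27 26]
 [28 21 26 26 29 29 26 27 28 26 35 29]
 [22 27 30 26 33 29 23 15 31 29 28 27]
 [26 38 28 30 26 28 29 29 13 28 27 28]
 [26 28 28 30 27 30 32 26 26 28 29 34]
 [29 26 31 26 31 32 26 32 26 31 30 30]
 [27 28 28 29 30 26 27 26 31 31 29 31]
 [30 26 23 28 30 30 24 26 30 28 32 27]
 [28 31 31 28 27 32 27 31 28 27 28 22]]
```

View pics/in.png

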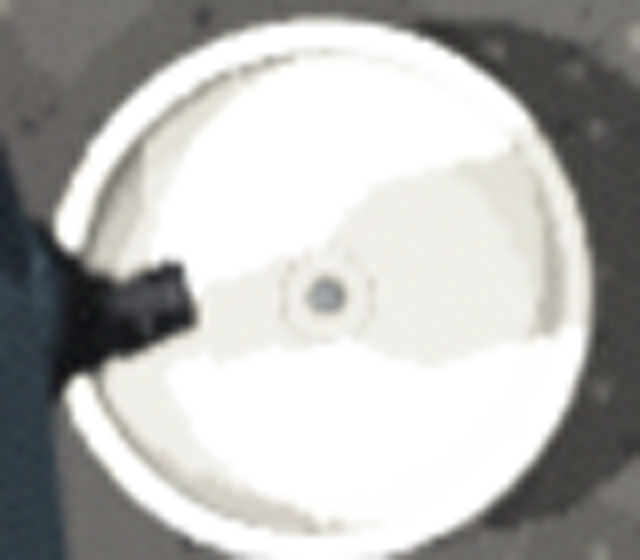

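The grey spindle tip shows in the hole at (325,297), so it is found. A slight sideways force of about 1.5 N (+y) is building up. I'll ease that way and lower it home.

```bash
python3 -m handwheel '{"travel":[[0,-0.6,0],[0,0,1],[0,0,1],[0,0,0]],"yaw":[0,0,0,0]}'|sed -n 2,4p;python3 -c "from rig import bot;print(bot.state()['wrist_torque'])";python3 -m handwheel '{"travel":[[0,0,1],[0,0,1],[0,0,0]],"yaw":[0,0,0]}'|sed -n 2,4p;python3 -c "from rig import bot;print(bot.state()['wrist_torque'])"
```

```text
eef_pos: [0.4837, 0.2816, 0.032]
ee_rot: [0.993, 0.114, -0.0, 0.0]
ft_force: [-0.2, -0.3, -2.3]
[0.24614099 0.00399148 0.03863783]
eef_pos: [0.4837, 0.2816, 0.03]
ee_rot: [0.993, 0.114, -0.0, 0.0]
ft_force: [0.1, -0.2, -3.2]
[ 0.17430521  0.05018735 -0.00490881]
```

```bash
python3 -m handwheel '{"travel":[[0,0,1],[0,0,1],[0,0,0]],"yaw":[0,0,0]}'|sed -n 2,4p;python3 -c "from rig import bot;print(bot.state()['wrist_torque'])";python3 -m handwheel '{"travel":[[0,0,1],[0,0,0.5],[0,0,0]],"yaw":[0,0,0]}'|sed -n 2,4p;python3 -c "from rig import bot;print(bot.state()['wrist_torque'])"
```

```text
eef_pos: [0.4837, 0.2816, 0.028]
ee_rot: [0.993, 0.114, -0.0, 0.0]
ft_force: [0.2, 0.4, -1.8]
[ 0.23642657  0.09009024 -0.03184357]
eef_pos: [0.4838, 0.2817, 0.0267]
ee_rot: [0.993, 0.114, 0.0, -0.0]
ft_force: [-0.4, 0.1, -2.0]
[0.15444471 0.02617082 0.00266595]
```

```bash
python3 -m handwheel '{"travel":[[0,0,0.5],[0,0,0]],"yaw":[0,0]}'|sed -n 2,4p
python3 -m handwheel '{"travel":[[0,0,0],[0,0,0],[0,0,0],[0,0,0],[0,0,0]],"yaw":[0,0,0,0,0]}' -0.2
python3 -m handwheel '{"travel":[[0,0,-10],[0,0,-20],[0,0,-40],[0,0,-50],[0,0,-30],[0,0,0]],"yaw":[0,0,0,0,0,0]}'|sed -n 1,4p
python3 - <<'E'
from h import *
t=bot.read_camera('top');p=cloud(t);z=p[...,2];c=t['color']
q=p[165:225,165:235].reshape(-1,3)
f=q[(q[:,2]>.01)&(q[:,2]<.026)&(np.hypot(q[:,0]-.506,q[:,1]-.187)<.08)&(np.hypot(q[:,0]-.506,q[:,1]-.187)>.025)]
A=np.c_[f[:,:2]-f[:,:2].mean(0),np.ones(len(f))];print('floor',len(f),np.linalg.lstsq(A,f[:,2],rcond=None)[0])
r=q[(q[:,2]>.034)&(q[:,2]<.055)];print('rim',len(r),np.median(r[:,2]),circ(r))
d0=np.load('top.npz');m=np.zeros(z.shape,bool);m[202:230,256:283]=1;m&=(d0['p'][...,2]>.085)&(d0['p'][...,2]<.105);
print('tub',p[m].mean(0)); save('home',cv2.resize(c[150:270,140:300],(800,600),interpolation=cv2.INTER_CUBIC))
print(bot.state()['joint_positions'])
for h in (.10,.2): print(to(.4478,-.0180,h))
E
```

```text
eef_pos: [0.4838, 0.2817, 0.0262]
ee_rot: [0.993, 0.114, 0.0, -0.0]
ft_force: [-0.9, 0.8, -0.9]
clock: 13.38
eef_pos: [0.4838, 0.2817, 0.0262]
ee_rot: [0.993, 0.114, 0.0, 0.0]
ft_force: [0.4, 0.1, -0.5]
width: 0.0512
grasp_force: 0.0
clock: 14.12
eef_pos: [0.4856, 0.2823, 0.1798]
ee_rot: [0.993, 0.114, 0.003, -0.001]
ft_force: [-0.3, -0.3, -1.4]
floor 1942 [0.0004332  0.00016281 0.01896743]
rim 493 0.04350176360417146 (array([0.50519962, 0.18703652]), np.float64(0.09514910414761751))
tub [ 0.44667703 -0.01822792  0.11095709]
[3.28035366e-01 3.16225169e-01 1.59170861e+00 3.74296125e-05
 1.23045969e+00 1.67002780e+00]
[-103.8  283.8   77.3]
[-103.5  283.8  -22.7]
```

View pics/home.png

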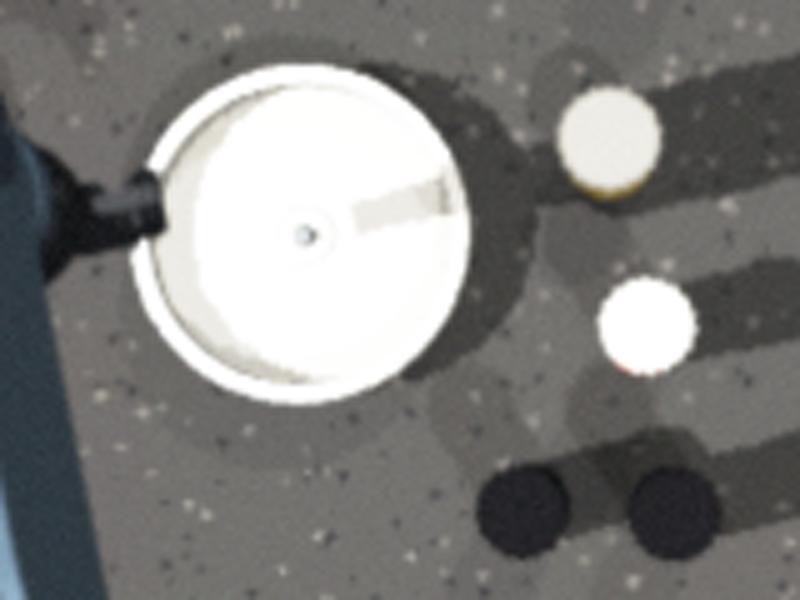

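The tray lies home: floor at 19 mm, level, let go, and the spindle shows at (305,236). The tub is next. Its finger line runs along y, clear of the neighbours to either side in x.

```bash
python3 -m handwheel '{"travel":[[-5,14,0],[-14,40,0],[-17,46,0],[-17,46,0],[-17,46,0],[-17,46,0],[-14,38,0],[-3,8,0]],"yaw":[0,0,0,0,0,0,0,0]}' -1 30
python3 -m handwheel '{"travel":[[0,0,0],[0,0,0]],"yaw":[0,0]}'
python3 -c "
from h import *
print(to(.4478,-.018,.042))
r=bot.read_camera('scene');save('tub',cv2.resize(r['color'][90:240,180:380],(800,600)))"
```

```text
clock: 15.18
eef_pos: [0.4453, -0.0208, 0.1748]
ee_rot: [0.994, 0.112, -0.001, -0.0]
ft_force: [0.6, 1.0, 0.4]
width: 0.0853
grasp_force: 0.0
clock: 15.42
eef_pos: [0.4465, -0.0176, 0.1757]
ee_rot: [0.993, 0.115, -0.0, -0.0]
ft_force: [-0.6, -0.5, 0.0]
width: 0.0854
grasp_force: 0.0
[  1.2   0.8 133.7]
```

View pics/tub.png

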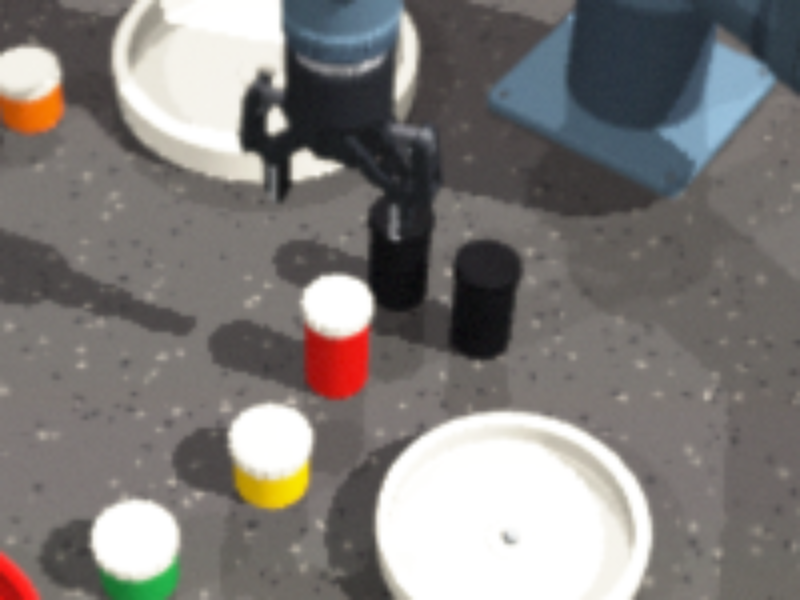

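The open hand hangs above the red tub (338,335), with its fingers either side and the black tubs clear. I'll descend and grip.

```bash
python3 -m handwheel '{"travel":[[1,1,20],[0,0,30],[0,0,30],[0,0,24],[0,0,18],[0,0,12],[0,0,0],[0,0,0]],"yaw":[0,0,0,0,0,0,0,0]}'
python3 -m handwheel '{"travel":[[0,0,0],[0,0,0],[0,0,0],[0,0,0],[0,0,0],[0,0,0],[0,0,0]],"yaw":[0,0,0,0,0,0,0]}' 1 30
python3 -m handwheel '{"travel":[[0,0,-2],[0,0,-5],[0,0,-10],[0,0,0]],"yaw":[0,0,0,0]}'
```

```text
clock: 16.48
eef_pos: [0.4486, -0.0192, 0.0426]
ee_rot: [0.993, 0.114, 0.0, 0.0]
ft_force: [0.2, 0.4, -0.1]
width: 0.0855
grasp_force: 0.0
clock: 17.35
eef_pos: [0.4484, -0.0193, 0.0427]
ee_rot: [0.993, 0.114, 0.0, 0.0]
ft_force: [-1.1, 1.1, 4.6]
width: 0.0493
grasp_force: 30.6
clock: 17.85
eef_pos: [0.4489, -0.0195, 0.0601]
ee_rot: [0.993, 0.114, 0.001, 0.0]
ft_force: [-0.1, -0.2, -1.6]
width: 0.0493
grasp_force: 31.3
```

```bash
python3 -m handwheel '{"travel":[[0,0,-20],[0,0,-30],[0,0,-30],[4,-15,-10],[8,-30,0],[10,-38,0],[10,-38,0],[9,-35,0]],"yaw":[0,0,0,0,0,0,0,0]}'
python3 -m handwheel '{"travel":[[7,-24,0],[2,-8,0],[0,0,15],[0,0,20],[0,0,20],[0,0,10],[0,0,0],[0,0,0]],"yaw":[0,0,0,0,0,0,0,0]}'
python3 -c "
from h import *
print(to(.455,.175,.0617))
p=cloud(bot.read_camera('top'));r=p[165:225,165:240].reshape(-1,3)
r=bot.read_camera('scene');save('place',cv2.resize(r['color'][130:280,220:420],(800,600)))"
```

```text
clock: 18.85
eef_pos: [0.4515, 0.1441, 0.1481]
ee_rot: [0.993, 0.114, -0.001, -0.0]
ft_force: [1.4, -0.7, -0.8]
width: 0.0494
grasp_force: 31.6
clock: 19.85
eef_pos: [0.4546, 0.1749, 0.0845]
ee_rot: [0.993, 0.114, 0.0, 0.0]
ft_force: [0.4, -0.7, -1.0]
width: 0.0492
grasp_force: 31.6
[ 0.4  0.  22.8]
```

View pics/place.png

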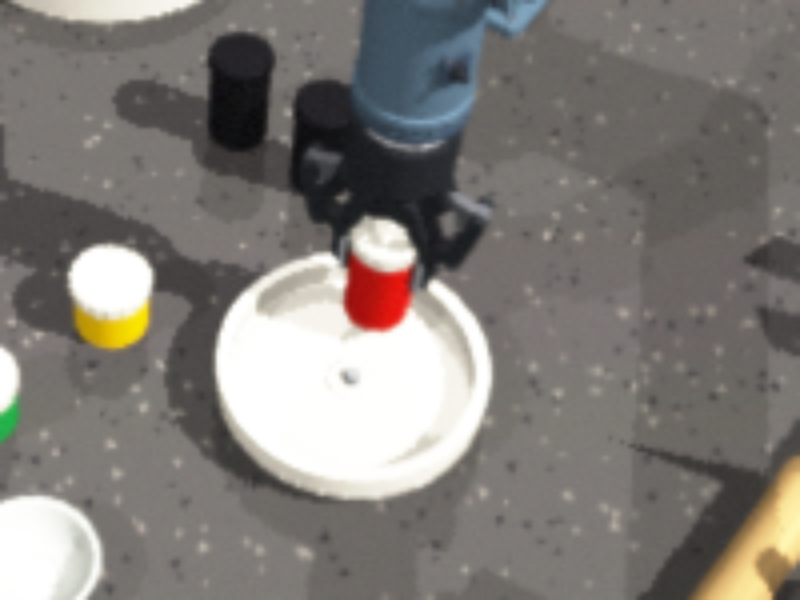

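The tub hangs upright at (380,270) over the tray floor, between the spindle (348,376) and the far rim. I'll lower it until the force changes.

```bash
python3 -m handwheel '{"travel":[[0,0,8],[0,0,7],[0,0,4],[0,0,0],[0,0,0]],"yaw":[0,0,0,0,0]}'|sed -n 2,4p
python3 -m handwheel '{"travel":[[0,0,1],[0,0,1],[0,0,0]],"yaw":[0,0,0]}'|sed -n 2,4p
python3 -m handwheel '{"travel":[[0,0,1],[0,0,0]],"yaw":[0,0]}'|sed -n 2,4p
```

```text
eef_pos: [0.4542, 0.1752, 0.0651]
ee_rot: [0.993, 0.114, 0.0, -0.0]
ft_force: [-0.6, 0.1, -1.2]
eef_pos: [0.4541, 0.1752, 0.0631]
ee_rot: [0.993, 0.114, -0.0, -0.0]
ft_force: [0.3, -0.9, -1.3]
eef_pos: [0.4541, 0.1752, 0.0621]
ee_rot: [0.993, 0.114, -0.0, -0.0]
ft_force: [0.1, 1.5, -1.1]
```

```bash
python3 -m handwheel '{"travel":[[0,0,0.7],[0,0,0],[0,0,0]],"yaw":[0,0,0]}'|sed -n 2,4p
python3 -m handwheel '{"travel":[[0,0,0.7],[0,0,0],[0,0,0]],"yaw":[0,0,0]}'|sed -n 2,4p
```

```text
eef_pos: [0.4542, 0.1752, 0.0618]
ee_rot: [0.993, 0.114, 0.0, -0.0]
ft_force: [-1.6, 0.6, 6.0]
eef_pos: [0.4542, 0.1752, 0.0617]
ee_rot: [0.993, 0.114, 0.0, 0.0]
ft_force: [-3.6, -0.7, 12.1]
```

Contact at 12 N. I'll back off 1 mm, open and retreat upwards.

```bash
python3 -m handwheel '{"travel":[[0,0,-0.9],[0,0,0]],"yaw":[0,0]}'|sed -n 2,4p
python3 -m handwheel '{"travel":[[0,0,0],[0,0,0],[0,0,0],[0,0,0],[0,0,0],[0,0,0]],"yaw":[0,0,0,0,0,0]}' -1|sed -n 2,6p
python3 -m handwheel '{"travel":[[0,0,-10],[0,0,-20],[0,0,-35],[0,0,-40],[0,0,-40],[0,0,-20],[0,0,0],[0,0,0]],"yaw":[0,0,0,0,0,0,0,0]}'|sed -n 1,4p
python3 - <<'E'
from h import *
r=bot.read_camera('scene');p=cloud(r);z=p[...,2]
w=p[130:280,250:360].reshape(-1,3)
t=w[(w[:,2]>.105)&(w[:,2]<.125)&(np.hypot(w[:,0]-.455,w[:,1]-.175)<.05)];A=np.c_[t[:,:2]-t[:,:2].mean(0),np.ones(len(t))];print('lid',len(t),t.mean(0),np.linalg.lstsq(A,t[:,2],rcond=None)[0])
rr=np.hypot(w[:,0]-.506,w[:,1]-.188)
f=w[(w[:,2]>.01)&(w[:,2]<.028)&(rr<.08)&(rr>.025)];A=np.c_[f[:,:2]-f[:,:2].mean(0),np.ones(len(f))];print('floor',len(f),np.linalg.lstsq(A,f[:,2],rcond=None)[0])
save('end',cv2.resize(r['color'][90:290,150:420],(800,593)))
E
```

```text
eef_pos: [0.4543, 0.1752, 0.0618]
ee_rot: [0.993, 0.114, 0.0, -0.0]
ft_force: [-1.6, -0.2, 4.7]
eef_pos: [0.4541, 0.1752, 0.0616]
ee_rot: [0.993, 0.114, -0.0, -0.0]
ft_force: [0.4, -0.3, 0.2]
width: 0.0853
grasp_force: 0.0
clock: 23.95
eef_pos: [0.4535, 0.1751, 0.2259]
ee_rot: [0.993, 0.114, -0.001, 0.0]
ft_force: [-0.4, -0.6, -0.1]
lid 232 [0.45707096 0.17847331 0.11275311] [-0.03280538 -0.00941369  0.11275311]
floor 1501 [-0.00169461 -0.00348109  0.01847295]
```

View pics/end.png

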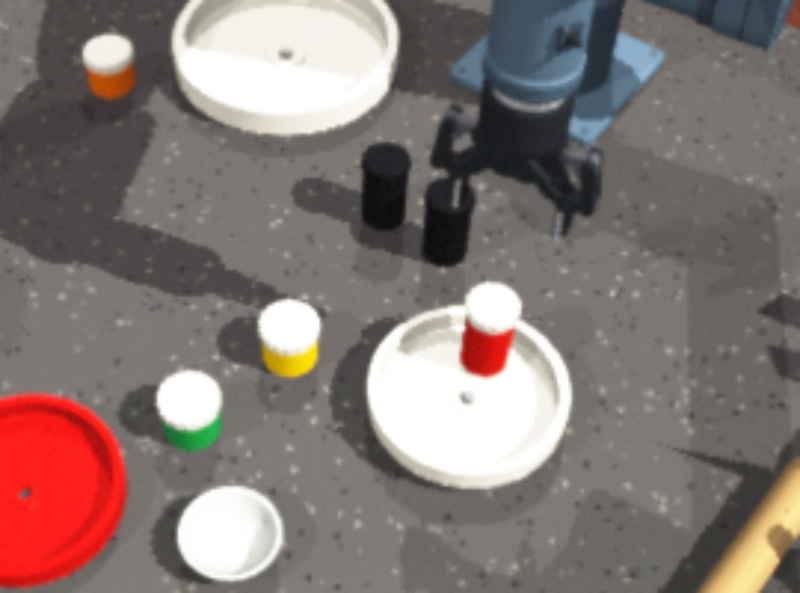

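The tub stands upright on the level tray at (488,330), the spindle shows at (467,398), and the hand is clear. I'll hand the job in.

```bash
python3 -c "from rig import bot;print(bot.job_done())"
```

```text
the job is handed in; nothing more can be done
None
```

The job is handed in: the tray measured flat and level on the foot with the spindle up through its hole, the tall red tub stands upright on its floor beside the spindle, and nothing else looked moved (no verdict came back).

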